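# Crank the dish stage under the magnifier

### The job

Use the folding crank of the dish stage to bring its dish under the magnifier: first swing the folded crank handle right out (counter-clockwise seen from above) to its stop, then crank half a turn counter-clockwise to the end of its travel. Finally fold the handle back over the crank arm, leaving the crank at its end.

Things in the scene. Friction and masses are not known exactly. Their poses are not given: they have to be found in the camera images.
- dish_stage: Fixed stage on a grey base 130x440 mm. Origin: underside, on the vertical crank axis; own z up. White gear housing 104x104 mm round it, top z 67. Rails run along own -y; half a turn of the crank takes a carriage with a shallow dish (top z 58) from y -180 to y -280, under a 102 mm magnifier at z 170 on a 202 mm high post (x +82, y -280).
- crank (a joint): Turn of the crank arm about the vertical axis through the stage's origin, rad: 0 (start, stop) to 3.14 (end stop), positive counter-clockwise from above. The arm is a flat steel bar 40 mm long from the axis to the fold pin, z 95 to 103; at 0 it points 0.6 rad counter-clockwise of the stage's +x. It drives the carriage. Friction 0.12 N m; stays where left.
- crank_handle (a joint): Fold of the handle link about the upright pin at the arm's end, rad, positive counter-clockwise from above: 0 = folded, the link lying back over the arm; 2.09 = swung right out (stop, so cranking counter-clockwise pushes against it). Link is a flat bar 50 mm from pin to grip, z 104 to 112. Starts at 0 to 0.25. Light friction 0.03 N m: it moves before the crank does.
- grip_mid (a point): Middle of the upright round black grip on the free end of the handle link: 20 mm thick, 46 mm tall (z 114 to 160), this point at z 140, 50 mm from the fold pin. It spins freely, so it can be held without turning the gripper. Folded: 10 mm from the crank axis, on the side away from the fold pin; swung out: 78 mm from the axis, trailing the arm by 0.59 rad.

How it is judged:
By the outcome, as a careful person would: the job done as asked, in the order asked, and still so for the second after the job is handed in, with the robot touching nothing.
It also fails if it takes over 51 s, if anything falls off the work surface, if the arm or the gripper's body presses on something with over 40 N, if the wrist force passes 120 N, or if a joint passes its speed limit or range.

### The arm

A 6-joint arm with a two-finger parallel gripper is mounted at the origin on a cart in front of the work surface, level with it; the furniture and walls round the work are solid. World frame = base frame: x ahead of the robot, y to its left, z up, the work surface at z = 0. Lengths are in m, angles in rad, forces in N, time in s.
With the tool pointing down it reaches from about 0.375 to 0.975 m from the base axis. Payload 3.8 kg.
Tool frame: the origin (TCP) lies on the mounting face of the last link; the fingertips stand 173 mm ahead of it and the grasp point (between the pads) lies 155 mm ahead of it; z points along the fingers, y is the direction in which the jaws open and shut (so a half turn about z gives the same grasp; the last joint's range is limited). The gripper opens to 85 mm and grips with 20 to 120 N. Pads are 22 mm wide; open, the fingers measure 114 mm over their backs; the gripper's body (76 mm by 85 mm) begins 54 mm behind the grasp point. The pads swing forward as they close: fully open they stand 13 mm farther back than shut.
Start: joints at [-0.037, 0.264, 1.604, -0, 1.274, -0.037], TCP at [0.675, -0, 0.405] pointing down, gripper open.
Joint ranges: [-2.63, 2.63], [-0.94, 2.18], [0.31, 2.57], [-1.31, 4.45], [0, 2.66], [-2.55, 2.55]. Speed limits (rad/s): [2.57, 2.57, 3.14, 3.14, 3.14, 3.14].

### API

Orientations are given as a rotation vector (axis times angle).
In Python, from workcell import bot gives the robot as it stands.
- The arm moves only by the shell command python3 -m jog 'ROWS' [FORCE]. ROWS is JSON, a list that holds one entry, the list of rows, each a list of 7 numbers: the closure, from 0 (fully open) to 1 (shut), then the shift along the tool's x, y, z in cm, then the turn, a rotation vector about the tool's x, y, z in rad. A call has 1 to 12 rows; each row is the pose to reach, as a shift and turn from the pose commanded when the call began, along the tool's axes at that moment; what a row does not reach only later rows make up. A row lasts 1/8 s, in which the tool goes at most 62.5 mm and 10.7 degrees, less where a joint would pass 70% of its speed; a pose out of reach is approached as far as the arm can. A call with a gripper value outside its range is refused whole. The fingers move at their own pace and stop on an object; FORCE is the grip in N (left out, the last holds). Time passes only in rows, so rows that repeat a pose let the fingers close. It gives the time, the measured TCP pose, the force and the opening at its end, in the units of the state.
- bot.read_state(): the state, without advancing time (a new reading comes with each control period).
- bot.read_camera(name): name is "scene" or "side" or "wrist"; returns the picture (400x640x3 uint8, red, green, blue); there is no depth.
- bot.camera_model(name): a dict with "intrinsics" (3x3 intrinsics, pixels), "rvec" (rotation vector, rad) and "tvec" (3), from world to camera coordinates, as OpenCV has them. Camera axes: x right, y down, z forward; pixel columns grow to the right and rows downward; lengths in m; the calibration is good to about 2 mm. The wrist camera is an equidistant fisheye: a pixel r from the principal point sees the ray r / f radians off the axis. A picture is of the moment at which its call begins: read the wrist's pose just before it. camera_model takes no time and is no camera call; for the wrist camera it gives the pose at the moment of the call.
- bot.finish_job(): hands the job in, once; it reports no verdict.
The state is a dict: "time": time; "q": joint angles; "joint_vel": joint speeds; "joint_torque": joint torques, N m; "tool_pos": TCP position; "tcp_rot": TCP orientation; "wrist_force": force on the tool from outside, world axes, zero at the start; "torque": the same for the moment, N m; "width": opening from 0.0 (shut) to 1.0 (fully open).
Only numpy, scipy, OpenCV 4.12 (cv2) and the standard library are available. Lean on these libraries where they do the work, as an engineer would, in place of code of your own. Each camera call takes 0.05 s, during which the arm holds its last target.

## Working session

There is one attempt and no reset: what is moved stays moved. The work goes in short steps, Python scripts to look and compute and a shell command to move; the robot and the scene stay as the last step left them, time stands still between calls to the robot, and variables do not carry over. Pictures are saved under pics/ and viewed, and the job is handed in when it is done.

```bash
mkdir -p pics; ls
python3 - <<'E'
from workcell import bot
import cv2
print(bot.read_state())
for n in ["scene","side","wrist"]:
    m=bot.camera_model(n); print(n,m)
    cv2.imwrite(f"pics/{n}0.png",bot.read_camera(n)[:,:,::-1])
E
```

```text
pics
{'time': 0.0, 'q': array([-3.68850502e-02,  2.64797125e-01,  1.60535305e+00, -1.84847293e-05,
        1.27370427e+00, -3.69124331e-02]), 'joint_vel': array([ 0.00075748, -0.0007892 ,  0.00204444,  0.00103914,  0.00196856,
        0.00077154]), 'joint_torque': array([ 6.10465631e-04, -5.15121067e+01, -3.67308676e+01, -4.07824507e-05,
        1.31324201e-02,  1.46811578e-05]), 'tool_pos': array([6.74669258e-01, 1.73639872e-05, 4.03343266e-01]), 'tcp_rot': array([-2.22024102, -2.22031388,  0.0024369 ]), 'wrist_force': array([0.37715767, 0.33958258, 0.63251394]), 'torque': array([-0.03462569, -0.0516572 ,  0.00548807]), 'width': 0.9983768975080015}
scene {'intrinsics': array([[500.43393507,   0.        , 316.49301632],
       [  0.        , 500.43393507, 196.76928075],
       [  0.        ,   0.        ,   1.        ]]), 'rvec': array([ 1.23021983, -2.40687097,  0.87356791]), 'tvec': array([0.34611872, 0.40400792, 0.67553337])}
side {'intrinsics': array([[517.26301053,   0.        , 316.12554382],
       [  0.        , 517.26301053, 202.02519302],
       [  0.        ,   0.        ,   1.        ]]), 'rvec': array([ 0.18687696, -2.61236065,  1.55847493]), 'tvec': array([0.56077944, 0.11542741, 0.86588263])}
wrist {'intrinsics': array([[309.70691629,   0.        , 322.4117171 ],
       [  0.        , 309.70691629, 197.77195178],
       [  0.        ,   0.        ,   1.        ]]), 'rvec': array([-2.81092017e+00,  1.73210060e-04,  2.97235022e-03]), 'tvec': array([-0.67327384, -0.04155165,  0.38068867])}
```

View pics/scene0.png

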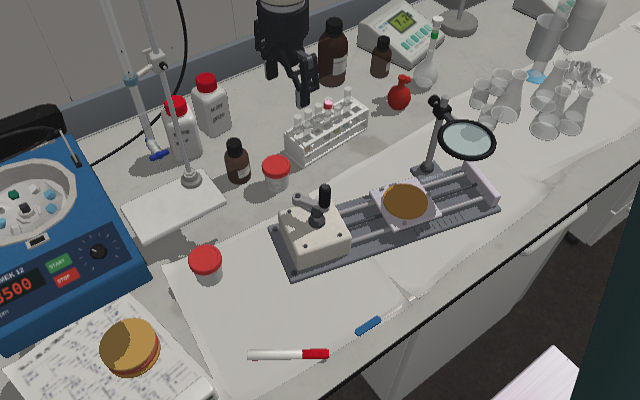

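View pics/side0.png

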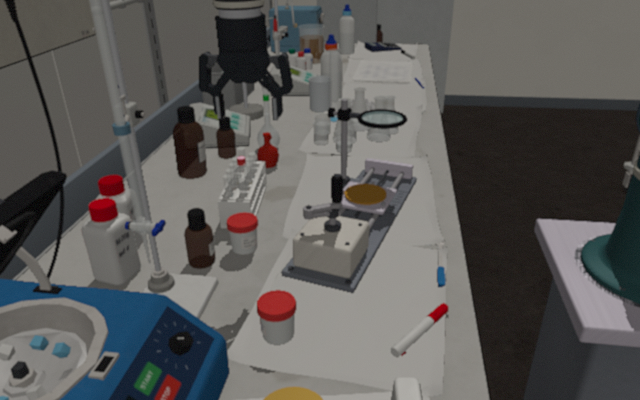

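View pics/wrist0.png

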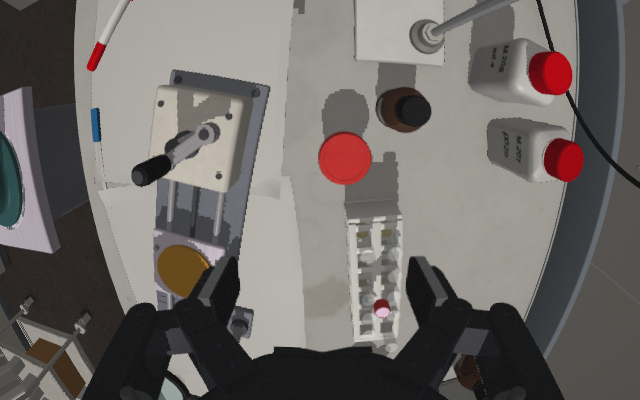

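Run:
```python
import cv2
for n,(x0,y0,x1,y1),k in [("wrist",(90,50,290,350),2),("scene",(250,80,510,290),3),("side",(270,90,430,300),4)]:
    im=cv2.imread(f"pics/{n}0.png")[y0:y1,x0:x1]
    k=min(k,800//(x1-x0),600/(y1-y0))
    cv2.imwrite(f"pics/{n}0c.png",cv2.resize(im,None,fx=k,fy=k,interpolation=cv2.INTER_CUBIC)); print(n,k)
```

```text
wrist 2
scene 2.857142857142857
side 2.857142857142857
```

View pics/wrist0c.png

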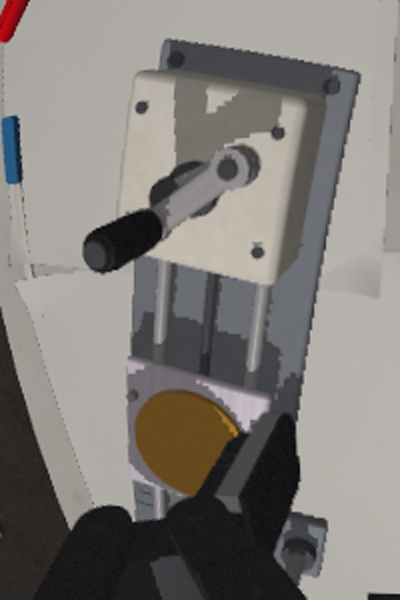

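View pics/scene0c.png

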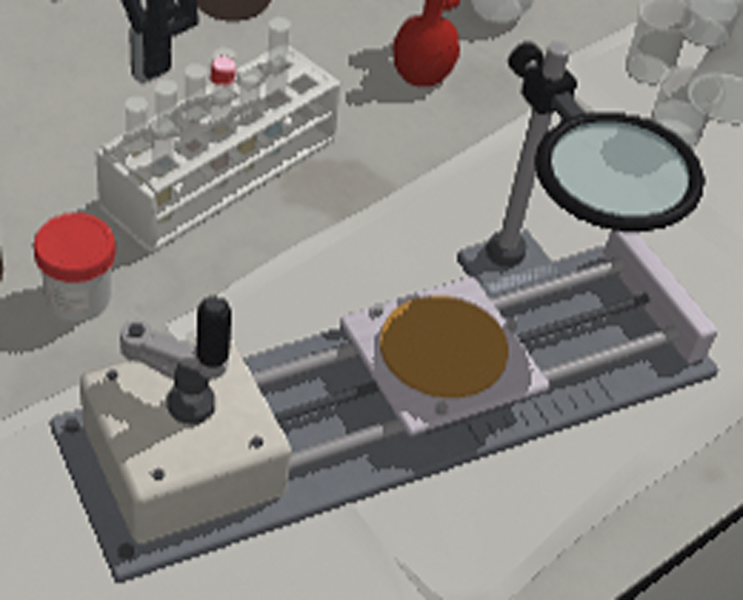

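View pics/side0c.png

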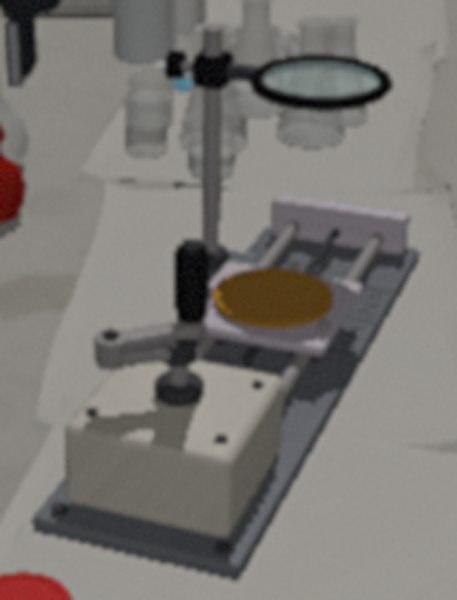

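```bash
cat > h.py <<'E'
import numpy as np, cv2
from workcell import bot
def ray(m,uv,fish):
    K=m["intrinsics"];R=cv2.Rodrigues(np.array(m["rvec"]))[0];t=np.array(m["tvec"])
    x=(uv[0]-K[0,2])/K[0,0];y=(uv[1]-K[1,2])/K[1,1]
    if fish:
        r=np.hypot(x,y);d=np.array([x/r*np.sin(r),y/r*np.sin(r),np.cos(r)])
    else: d=np.array([x,y,1.])
    return -R.T@t, R.T@d
def plane(n,uv,z,m=None):
    m=m or bot.camera_model(n)
    o,d=ray(m,uv,n=="wrist"); return (o+d*(z-o[2])/d[2])[:2]
E
python3 - <<'E'
from h import *
np.set_printoptions(precision=4,suppress=True)
P={"wrist":((90,50),2,[(142,107),(278,132),(258,252)],(229,168),(97,252),(192,195)),
"scene":((250,80),2.857,[(157,474),(112,376),(256,442)],(135,330),(215,308),(190,405)),
"side":((270,90),2.857,[(221,439),(92,412),(258,384)],(108,337),(192,250),(180,387))}
for n,(o,k,s,pin,g,b) in P.items():
    f=lambda p,z:plane(n,(o[0]+p[0]/k,o[1]+p[1]/k),z)
    print(n,[f(p,.067) for p in s],"pin(.112)",f(pin,.112),"griptop",f(g,.160))
E
```

```text
wrist [array([0.5017, 0.0853]), array([0.5796, 0.0661]), array([0.564 , 0.0035])] pin(.112) [0.5696 0.0541] griptop [0.5257 0.0296]
scene [array([0.505 , 0.0856]), array([0.5817, 0.066 ]), array([0.489 , 0.0235])] pin(.112) [0.5728 0.0535] griptop [0.5264 0.0293]
side [array([0.5025, 0.0834]), array([0.5799, 0.0641]), array([0.4866, 0.0204])] pin(.112) [0.571 0.054] griptop [0.525  0.0333]
```

```bash
python3 -m jog '[[[0,0.5,-2.5,0,0,0,0.18],[0,1,-5,0,0,0,0.36],[0,1.5,-7.5,0,0,0,0.54],[0,2,-10,0,0,0,0.72],[0,2.5,-12.5,0,0,0,0.9],[0,3,-14.9,0,0,0,1.08],[0,3,-14.9,0,0,0,1.08],[0,3,-14.9,0,0,0,1.08]]]' 40
python3 - <<'E'
from h import *
s=bot.read_state();print(s["time"],s["q"],s["tool_pos"],s["tcp_rot"])
m=bot.camera_model("wrist");print(m)
im=bot.read_camera("wrist")[:,:,::-1]; cv2.imwrite("pics/w1.png",im)
E
```

```text
time: 1.15
tool_pos: [0.5264, 0.0299, 0.4048]
tcp_rot: [3.046, 0.767, 0.001]
wrist_force: [0.2, -0.2, -0.5]
width: 0.999
1.15 [ 9.59950880e-03 -1.69986566e-02  1.91751686e+00 -1.18923776e-04
  1.24028233e+00  1.08721197e+00] [0.52641896 0.02993506 0.40477732] [3.04625797e+00 7.66850631e-01 1.16786927e-03]
{'intrinsics': array([[309.70691629,   0.        , 322.4117171 ],
       [  0.        , 309.70691629, 197.77195178],
       [  0.        ,   0.        ,   1.        ]]), 'rvec': array([-2.44420108,  1.46194334,  0.24353548]), 'tvec': array([-0.22230352,  0.40992877,  0.53543915])}
```

View pics/w1.png

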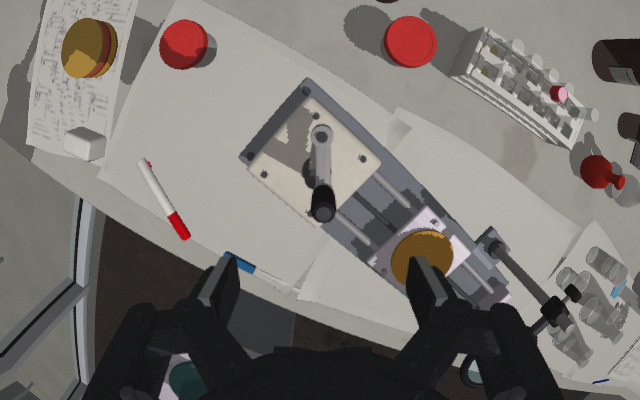

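Run:
```python
import cv2
im=cv2.imread("pics/w1.png")[70:240,230:400]
cv2.imwrite("pics/w1c.png",cv2.resize(im,None,fx=3.5,fy=3.5,interpolation=cv2.INTER_CUBIC))
```

```text
(no output)
```

View pics/w1c.png

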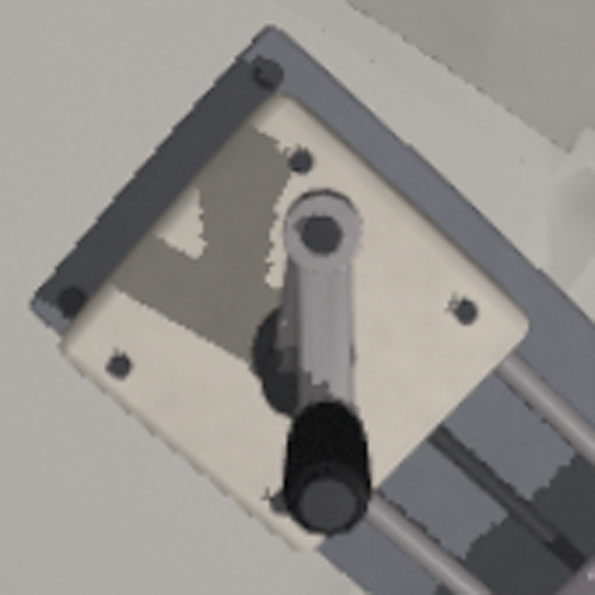

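Run:
```python
from h import *
np.set_printoptions(precision=4,suppress=True)
f=lambda p,z:plane("wrist",(230+p[0]/3.5,70+p[1]/3.5),z)
S=np.array([f(p,.067) for p in [(118,365),(300,160),(465,310),(278,500)]])
print(S,"c",(S[0]+S[2])/2,(S[1]+S[3])/2,"yaw",[np.arctan2(*(S[i]-S[j])[::-1]) for i,j in((1,0),(2,3),(2,1),(3,0))])
print(f((322,234),.112),f((326,503),.16))
def pose(ax,yaw,c,h):
    a=yaw+.6+c; pin=ax+.04*np.array([np.cos(a),np.sin(a)]); b=a+np.pi+h
    return pin,pin+.05*np.array([np.cos(b),np.sin(b)])
for h in (0,.1,.2,.3,2.09):print(h,pose(np.array([.534,.044]),-.24,0,h))
```

```text
[[0.5013 0.0856]
 [0.5792 0.0659]
 [0.5637 0.0037]
 [0.4858 0.0241]] c [0.5325 0.0446] [0.5325 0.045 ] yaw [np.float64(-0.2468965445230177), np.float64(-0.2566468886260309), np.float64(-1.8143364180497195), np.float64(-1.8173310880213605)]
[0.5688 0.0533] [0.5247 0.0286]
0 (array([0.5714, 0.0581]), array([0.5246, 0.0405]))
0.1 (array([0.5714, 0.0581]), array([0.5266, 0.0359]))
0.2 (array([0.5714, 0.0581]), array([0.5291, 0.0315]))
0.3 (array([0.5714, 0.0581]), array([0.5319, 0.0274]))
2.09 (array([0.5714, 0.0581]), array([0.6099, 0.0262]))
```

Run:
```python
from h import *
np.set_printoptions(precision=4,suppress=True)
f=lambda p,z:plane("wrist",(230+p[0]/3.5,70+p[1]/3.5),z)
for z in(.067,.075,.085):print(z,f((305,360),z), plane("scene",(250+190/2.857,80+405/2.857),z),plane("side",(270+180/2.857,90+387/2.857),z))
C=np.array([f(p,.067) for p in [(65,345),(280,95),(527,325),(310,550)]]);print(C,C.mean(0))
C=np.array([f(p,.012) for p in [(32,303),(272,25)]]);print(C,C.mean(0))
```

```text
0.067 [0.5285 0.0374] [0.5349 0.0396] [0.5325 0.0296]
0.075 [0.5304 0.0382] [0.5301 0.0432] [0.5309 0.0429]
0.085 [0.5327 0.0393] [0.5241 0.0476] [0.5288 0.0595]
[[ 0.4994  0.1025]
 [ 0.5929  0.0795]
 [ 0.5688 -0.0146]
 [ 0.4757  0.0077]] [0.5342 0.0438]
[[0.4896 0.1253]
 [0.611  0.0946]] [0.5503 0.1099]
```

```bash
python3 -m jog '[[[0,0,0,3,0,0,0],[0,0,0,6,0,0,0],[0,0,0,9,0,0,0],[0,0,0,10.5,0,0,0],[0,0,0,10.5,0,0,0],[0.5,0,0,10.5,0,0,0],[1,0,0,10.5,0,0,0],[1,0,0,10.5,0,0,0],[1,0,0,10.5,0,0,0],[1,0,0,10.5,0,0,0],[1,0,0,10.5,0,0,0]]]' 30
python3 - <<'E'
from h import *
im=bot.read_camera("scene")[:,:,::-1][120:300,240:480]; cv2.imwrite("pics/s2.png",cv2.resize(im,None,fx=3,fy=3,interpolation=cv2.INTER_CUBIC))
s=bot.read_state();print(s["time"],s["tool_pos"],s["wrist_force"],s["torque"],s["width"])
E
```

```text
time: 2.58
tool_pos: [0.5262, 0.03, 0.3004]
tcp_rot: [3.047, 0.763, 0.002]
wrist_force: [-1.1, -0.3, 4.6]
width: 0.217
2.625 [0.52623154 0.02999819 0.30030416] [-1.7454515  -0.56298331  5.06947852] [0.00121214 0.19872129 0.01748881] 0.22434489852339848
```

View pics/s2.png

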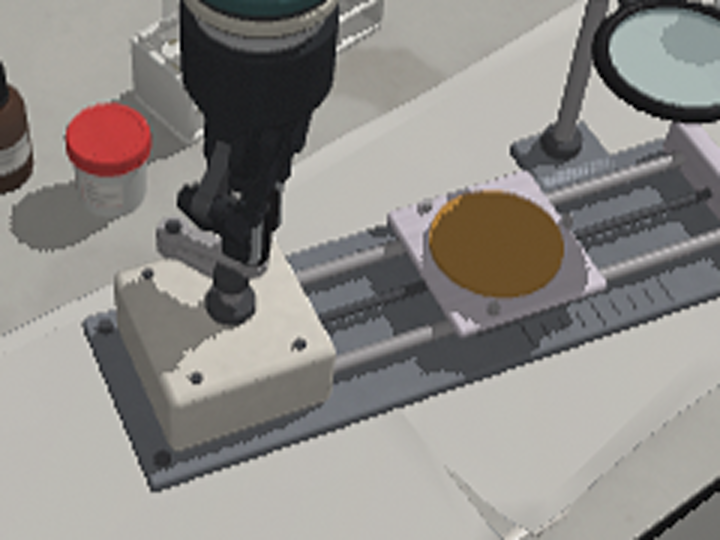

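```bash
cat >> h.py <<'E'
def toolrows(pts,p0=None):
    s=bot.read_state(); R=cv2.Rodrigues(np.array(s["tcp_rot"]))[0]
    p0=s["tool_pos"][:2] if p0 is None else p0
    for p in pts:
        d=R.T@np.array([*(np.array(p)-p0),0.]); print(np.round(d*100,2)[:2],np.round(p,4))
E
python3 - <<'E'
from h import *
pin=np.array([.570,.0535])
toolrows([pin+.05*np.array([np.cos(b),np.sin(b)]) for b in np.linspace(-2.649,-.70,13)[1:]])
E
```

```text
[0.04 0.81] [0.5303 0.023 ]
[0.23 1.59] [0.5358 0.017 ]
[0.55 2.34] [0.5421 0.012 ]
[0.99 3.02] [0.5492 0.008 ]
[1.53 3.62] [0.5569 0.0053]
[2.17 4.13] [0.5648 0.0038]
[2.87 4.53] [0.5729 0.0036]
[3.64 4.81] [0.581  0.0047]
[4.43 4.96] [0.5887 0.0071]
[5.24 4.98] [0.596  0.0108]
[6.05 4.87] [0.6025 0.0155]
[6.82 4.63] [0.6082 0.0213]
```

Swing first 8 points, then check.

```bash
python3 -m jog '[[[1,0.04,0.8,0,0,0,0],[1,0.23,1.6,0,0,0,0],[1,0.55,2.35,0,0,0,0],[1,1,3,0,0,0,0],[1,1.55,3.6,0,0,0,0],[1,2.15,4.15,0,0,0,0],[1,2.9,4.55,0,0,0,0],[1,3.65,4.8,0,0,0,0],[1,3.65,4.8,0,0,0,0]]]'
python3 - <<'E'
from h import *
im=bot.read_camera("scene")[:,:,::-1][120:300,240:480]; cv2.imwrite("pics/s3.png",cv2.resize(im,None,fx=3,fy=3,interpolation=cv2.INTER_CUBIC))
s=bot.read_state();print(s["time"],s["tool_pos"],s["wrist_force"],s["width"])
E
```

```text
time: 3.75
tool_pos: [0.5818, 0.0051, 0.3002]
tcp_rot: [-3.047, -0.762, -0.002]
wrist_force: [0.7, 1.5, 6.0]
width: 0.223
3.8 [0.58169457 0.0050873  0.30018085] [-0.30188985  2.01555449  6.00086626] 0.22003749347534915
```

View pics/s3.png

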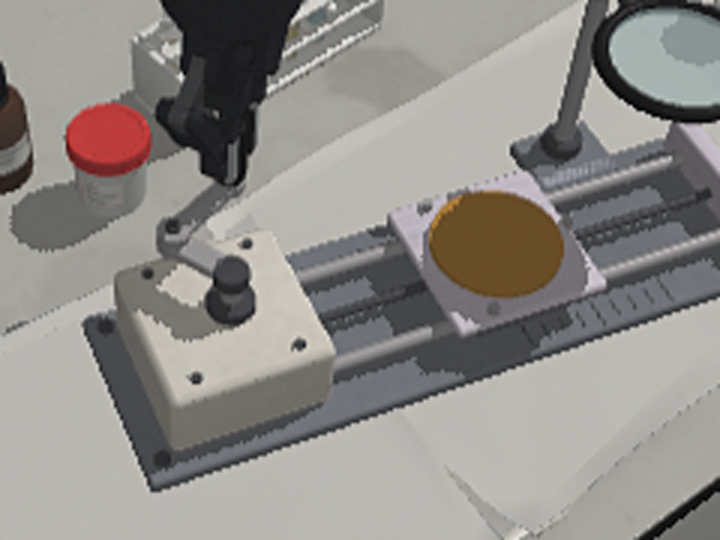

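Run:
```python
from h import *
for z in(.095,.103,.11):print(z,plane("scene",(240+231/3,120+268/3),z))
print("pin",plane("scene",(240+172/3,120+225/3),.112))
pin=np.array([.570,.0535])
toolrows([pin+.05*np.array([np.cos(b),np.sin(b)]) for b in np.linspace(-1.34,-.62,6)[1:]])
im=bot.read_camera("wrist")[:,:,::-1];cv2.imwrite("pics/w3.png",im)
```

```text
0.095 [0.5392555  0.03565023]
0.103 [0.53421691 0.03942148]
0.11 [0.52980814 0.04272132]
pin [0.57369419 0.05271347]
[0.67 0.15] [0.5883 0.007 ]
[1.39 0.18] [0.5948 0.0101]
[2.11 0.1 ] [0.6008 0.0141]
[ 2.8  -0.07] [0.6061 0.0189]
[ 3.47 -0.34] [0.6107 0.0244]
```

View pics/w3.png

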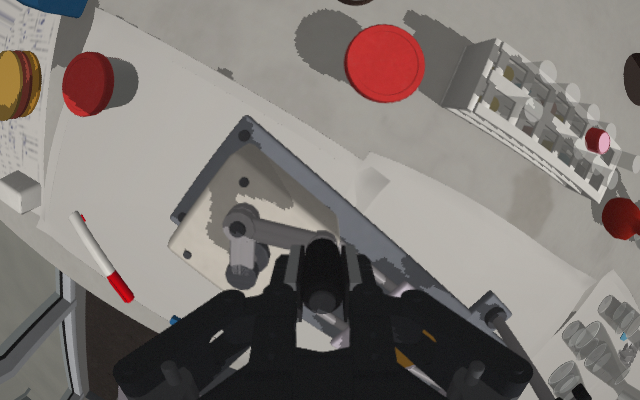

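Run:
```python
from h import *
for z in(.1,.105,.11):print(z,plane("wrist",(240,276),z))
print("pin",plane("wrist",(238,228),.112))
im=cv2.imread("pics/w3.png")[170:310,170:370]
cv2.imwrite("pics/w3c.png",cv2.resize(im,None,fx=4,fy=4,interpolation=cv2.INTER_CUBIC))
```

```text
0.1 [0.52980132 0.04007877]
0.105 [0.53350774 0.04021561]
0.11 [0.53721416 0.04035245]
pin [0.56887487 0.05348614]
```

View pics/w3c.png

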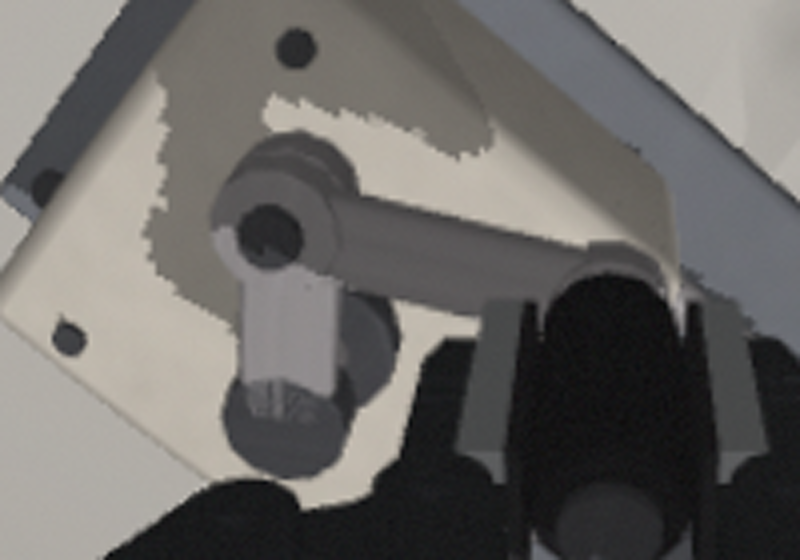

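```bash
python3 -m jog '[[[1,0.7,0.15,0,0,0,0],[1,1.4,0.18,0,0,0,0],[1,2.1,0.1,0,0,0,0],[1,2.8,-0.07,0,0,0,0],[1,3.28,-0.25,0,0,0,0],[1,3.28,-0.25,0,0,0,0]]]'
python3 - <<'E'
from h import *
im=bot.read_camera("wrist")[:,:,::-1];cv2.imwrite("pics/w4.png",im)
s=bot.read_state();print(s["time"],s["tool_pos"],s["wrist_force"],s["width"])
ax=np.array([.533,.040]); d=s["tool_pos"][:2]-ax; print(np.hypot(*d),np.arctan2(d[1],d[0]))
E
```

```text
time: 4.6
tool_pos: [0.609, 0.0226, 0.3]
tcp_rot: [-3.047, -0.763, 0.0]
wrist_force: [-2.1, 0.8, 6.4]
width: 0.221
4.65 [0.60897795 0.02252632 0.3000425 ] [-1.58962257  1.31313368  6.31990518] 0.2191689685776413
0.07796139209221264 -0.2260527857493142
```

View pics/w4.png

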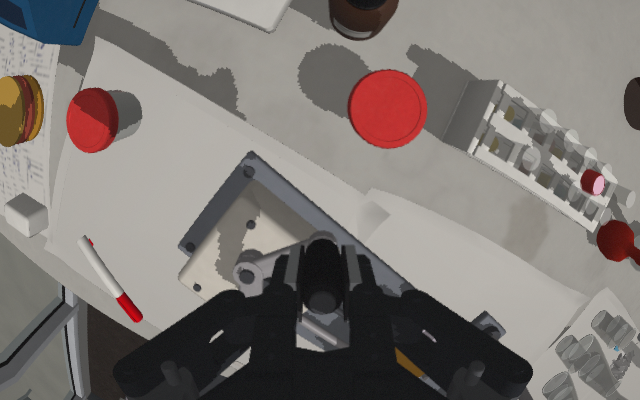

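Run:
```python
from h import *
ax=np.array([.533,.040])
a0=-.226
for a in np.linspace(a0,2.93,25)[1:9]: print(round(a,2),end=' '); toolrows([ax+.0788*np.array([np.cos(a),np.sin(a)])])
```

```text
-0.09 [ 0.69 -0.77] [0.6114 0.0326]
0.04 [ 1.2  -1.67] [0.6117 0.0429]
0.17 [ 1.6  -2.63] [0.6107 0.0532]
0.3 [ 1.86 -3.63] [0.6083 0.0633]
0.43 [ 1.99 -4.66] [0.6046 0.073 ]
0.56 [ 1.98 -5.69] [0.5996 0.0821]
0.69 [ 1.84 -6.72] [0.5935 0.0904]
0.83 [ 1.56 -7.71] [0.5864 0.0979]
```

```bash
python3 -m jog '[[[1,0.7,-0.77,0,0,0,0],[1,1.2,-1.67,0,0,0,0],[1,1.6,-2.63,0,0,0,0],[1,1.86,-3.63,0,0,0,0],[1,2,-4.66,0,0,0,0],[1,2,-5.69,0,0,0,0],[1,1.84,-6.72,0,0,0,0],[1,1.56,-7.71,0,0,0,0],[1,1.56,-7.71,0,0,0,0]]]'
python3 - <<'E'
from h import *
im=bot.read_camera("scene")[:,:,::-1][120:300,240:480]; cv2.imwrite("pics/s5.png",cv2.resize(im,None,fx=3,fy=3,interpolation=cv2.INTER_CUBIC))
s=bot.read_state();print(s["time"],s["tool_pos"],s["wrist_force"],s["width"])
ax=np.array([.533,.040]); d=s["tool_pos"][:2]-ax; print(np.hypot(*d),np.arctan2(d[1],d[0]))
for a in np.linspace(.83,2.0,9)[1:]: print(round(a,2),end=' '); toolrows([ax+.0788*np.array([np.cos(a),np.sin(a)])])
E
```

```text
time: 5.78
tool_pos: [0.5859, 0.0979, 0.3]
tcp_rot: [3.047, 0.764, -0.001]
wrist_force: [-3.0, 0.0, 5.9]
width: 0.222
5.825 [0.58590801 0.09777877 0.29994813] [-2.24975141  0.45299743  6.10343284] 0.22438404008228013
0.07834311654874786 0.8293746341843775
0.98 [-0.42 -1.07] [0.5771 0.1053]
1.12 [-1.03 -2.05] [0.5672 0.111 ]
1.27 [-1.78 -2.93] [0.5564 0.1152]
1.42 [-2.64 -3.69] [0.5452 0.1178]
1.56 [-3.61 -4.31] [0.5338 0.1188]
1.71 [-4.66 -4.79] [0.5223 0.1181]
1.85 [-5.76 -5.11] [0.511  0.1157]
2.0 [-6.9  -5.26] [0.5002 0.1117]
```

View pics/s5.png

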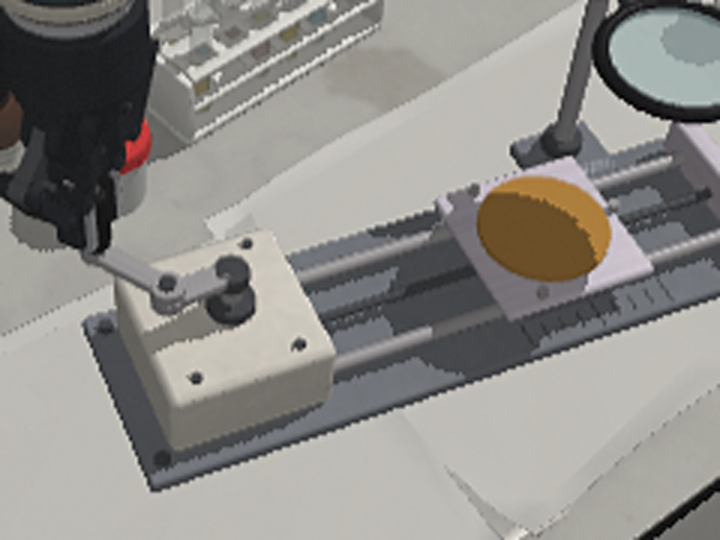

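```bash
python3 -m jog '[[[1,-0.42,-1.07,0,0,0,0],[1,-1.03,-2.05,0,0,0,0],[1,-1.78,-2.93,0,0,0,0],[1,-2.64,-3.69,0,0,0,0],[1,-3.61,-4.31,0,0,0,0],[1,-4.66,-4.79,0,0,0,0],[1,-5.76,-5.11,0,0,0,0],[1,-6.9,-5.26,0,0,0,0],[1,-6.9,-5.26,0,0,0,0]]]'
python3 - <<'E'
from h import *
im=bot.read_camera("scene")[:,:,::-1][120:300,240:480]; cv2.imwrite("pics/s6.png",cv2.resize(im,None,fx=3,fy=3,interpolation=cv2.INTER_CUBIC))
s=bot.read_state();print(s["time"],s["tool_pos"],s["wrist_force"],s["width"])
ax=np.array([.533,.040]); d=s["tool_pos"][:2]-ax; print(np.hypot(*d),np.arctan2(d[1],d[0]))
for a in [2.12,2.25,2.38,2.5,2.62,2.75,2.85,2.92,2.97]: print(round(a,2),end=' '); toolrows([ax+.0788*np.array([np.cos(a),np.sin(a)])])
E
```

```text
time: 6.95
tool_pos: [0.4996, 0.1112, 0.3]
tcp_rot: [3.047, 0.763, -0.001]
wrist_force: [0.1, -3.4, 6.8]
width: 0.223
7.0 [0.49965919 0.11128847 0.2999617 ] [-0.99707101 -3.38944859  7.59439007] 0.22397179094637135
0.07869978441841659 2.0082624313448427
2.12 [-0.88 -0.01] [0.4919 0.1072]
2.25 [-1.9   0.12] [0.4835 0.1013]
2.38 [-2.89  0.37] [0.476  0.0944]
2.5 [-3.76  0.72] [0.4699 0.0872]
2.62 [-4.59  1.18] [0.4647 0.0793]
2.75 [-5.43  1.77] [0.4602 0.0701]
2.85 [-6.01  2.3 ] [0.4575 0.0627]
2.92 [-6.38  2.71] [0.4561 0.0573]
2.97 [-6.63  3.01] [0.4554 0.0535]
```

View pics/s6.png

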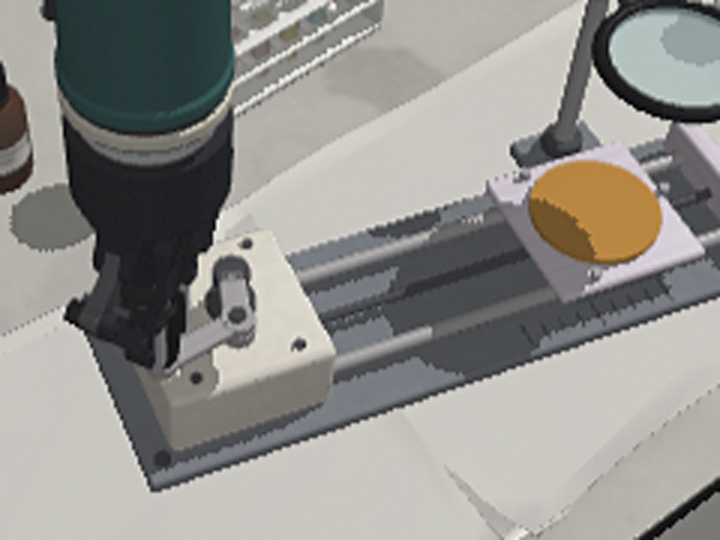

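```bash
python3 -m jog '[[[1,-0.88,0,0,0,0,0],[1,-1.9,0.12,0,0,0,0],[1,-2.89,0.37,0,0,0,0],[1,-3.76,0.72,0,0,0,0],[1,-4.6,1.18,0,0,0,0],[1,-5.43,1.77,0,0,0,0],[1,-6.01,2.3,0,0,0,0],[1,-6.38,2.71,0,0,0,0],[1,-6.38,2.71,0,0,0,0]]]'
python3 - <<'E'
from h import *
im=bot.read_camera("scene")[:,:,::-1][100:300,240:520]; cv2.imwrite("pics/s7.png",cv2.resize(im,None,fx=2.8,fy=2.8,interpolation=cv2.INTER_CUBIC))
s=bot.read_state();print(s["time"],s["tool_pos"],s["wrist_force"],s["width"])
ax=np.array([.533,.040]); d=s["tool_pos"][:2]-ax; print(np.hypot(*d),np.arctan2(d[1],d[0]))
for a in [2.97,3.02,3.07]: print(round(a,2),end=' '); toolrows([ax+.0788*np.array([np.cos(a),np.sin(a)])])
E
```

```text
time: 8.12
tool_pos: [0.4565, 0.0579, 0.3]
tcp_rot: [-3.046, -0.761, -0.001]
wrist_force: [0.4, 0.6, 7.2]
width: 0.223
8.175 [0.45653032 0.05795245 0.30001074] [0.73805087 1.7630553  7.45164851] 0.22282768126874147
0.07854872553878657 2.9110028099357064
2.97 [-0.32  0.34] [0.4554 0.0535]
3.02 [-0.55  0.66] [0.4548 0.0496]
3.07 [-0.77  0.99] [0.4544 0.0456]
```

View pics/s7.png

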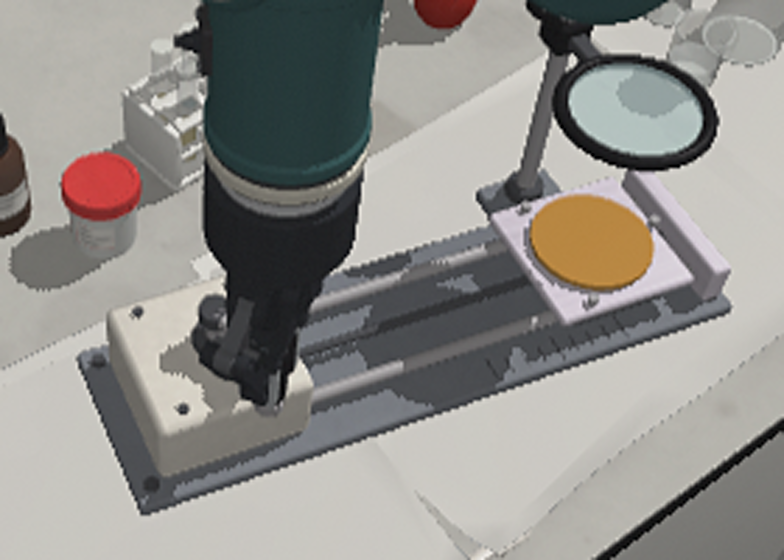

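```bash
python3 -m jog '[[[1,-0.15,0.17,0,0,0,0],[1,-0.3,0.34,0,0,0,0],[1,-0.3,0.34,0,0,0,0]]]'
python3 - <<'E'
from h import *
s=bot.read_state();print(s["time"],s["tool_pos"],s["wrist_force"],s["width"])
ax=np.array([.533,.040]); d=s["tool_pos"][:2]-ax; print(np.hypot(*d),np.arctan2(d[1],d[0]))
for a in [3.0,3.04,3.07]: print(round(a,2),end=' '); toolrows([ax+.0788*np.array([np.cos(a),np.sin(a)])])
E
```

```text
time: 8.55
tool_pos: [0.4559, 0.0556, 0.3002]
tcp_rot: [-3.042, -0.758, -0.006]
wrist_force: [2.0, 12.5, 5.7]
width: 0.224
8.55 [0.45588911 0.05561166 0.30023508] [ 2.01242361 12.49849382  5.65759459] 0.22351291528479206
0.0786753646663025 2.9418354201285255
3.0 [-0.29  0.35] [0.455  0.0511]
3.04 [-0.47  0.61] [0.4546 0.048 ]
3.07 [-0.6   0.81] [0.4544 0.0456]
```

```bash
cat >> h.py <<'E'
RN=cv2.Rodrigues(np.array([3.047,.763,0.]))[0]
def rows(pts,p0):
    for p in pts:
        d=RN.T@np.array([*(np.array(p)-p0),0.]); print(np.round(d*100,2)[:2],np.round(p,4))
E
python3 - <<'E'
from h import *
pin=np.array([.496,.0265])+.001*np.array([.34,-.94])
rows([pin+.05*np.array([np.cos(b),np.sin(b)]) for b in np.linspace(2.44,.33,13)],np.array([.4556,.0537]))
E
```

```text
[ 0.42 -0.24] [0.4581 0.0578]
[ 1.26 -0.5 ] [0.4644 0.064 ]
[ 2.13 -0.6 ] [0.4716 0.069 ]
[ 3.01 -0.54] [0.4796 0.0727]
[ 3.86 -0.34] [0.4881 0.0749]
[4.67 0.02] [0.4968 0.0756]
[5.4 0.5] [0.5056 0.0747]
[6.03 1.11] [0.514  0.0723]
[6.55 1.82] [0.5219 0.0685]
[6.93 2.61] [0.5291 0.0634]
[7.18 3.45] [0.5352 0.0571]
[7.27 4.33] [0.5401 0.0498]
[7.2 5.2] [0.5436 0.0418]
```

```bash
python3 -m jog '[[[1,0.42,-0.24,0,0,0,0],[1,1.26,-0.5,0,0,0,0],[1,2.13,-0.6,0,0,0,0],[1,3.01,-0.54,0,0,0,0],[1,3.86,-0.34,0,0,0,0],[1,4.67,0.02,0,0,0,0],[1,5.4,0.5,0,0,0,0],[1,6.03,1.11,0,0,0,0],[1,6.03,1.11,0,0,0,0]]]'
python3 - <<'E'
from h import *
im=bot.read_camera("scene")[:,:,::-1][100:300,240:520]; cv2.imwrite("pics/s8.png",cv2.resize(im,None,fx=2.8,fy=2.8,interpolation=cv2.INTER_CUBIC))
im=bot.read_camera("wrist")[:,:,::-1]; cv2.imwrite("pics/w8.png",im)
s=bot.read_state();print(s["time"],s["tool_pos"],s["wrist_force"],s["width"])
E
```

```text
time: 9.68
tool_pos: [0.5145, 0.0722, 0.3002]
tcp_rot: [-3.047, -0.762, -0.002]
wrist_force: [1.5, 0.7, 7.5]
width: 0.216
9.775 [0.51427281 0.07227211 0.30021315] [1.29321678 0.7790696  7.60512238] 0.22028240361428558
```

View pics/s8.png

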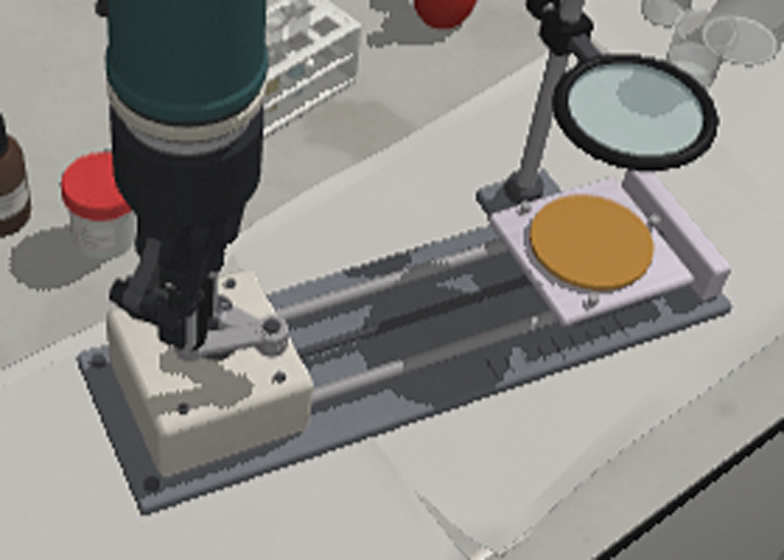

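View pics/w8.png

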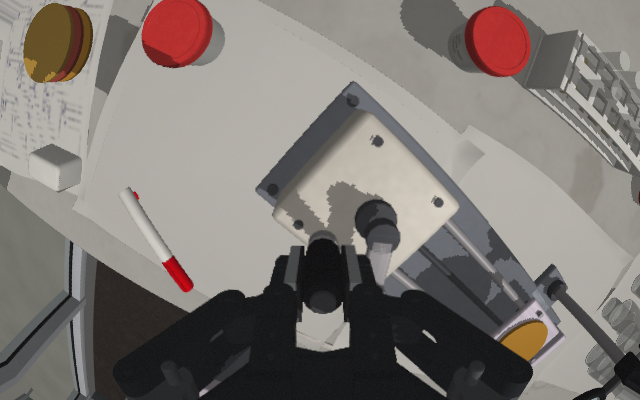

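```bash
python3 -m jog '[[[1,0.52,0.71,0,0,0,0],[1,0.9,1.5,0,0,0,0],[1,1.15,2.34,0,0,0,0],[1,1.24,3.2,0,0,0,0],[1,1.2,3.7,0,0,0,0],[1,1.2,3.7,0,0,0,0]]]'
python3 - <<'E'
from h import *
s=bot.read_state();print(s["time"],s["tool_pos"],s["wrist_force"],s["width"])
E
python3 -m jog '[[[1,0,0.2,0,0,0,0],[1,-0.02,0.35,0,0,0,0],[1,-0.02,0.35,0,0,0,0]]]'
python3 - <<'E'
from h import *
im=bot.read_camera("scene")[:,:,::-1][100:300,240:520]; cv2.imwrite("pics/s9.png",cv2.resize(im,None,fx=2.8,fy=2.8,interpolation=cv2.INTER_CUBIC))
s=bot.read_state();print(s["time"],s["tool_pos"],s["wrist_force"],s["width"])
E
```

```text
time: 10.52
tool_pos: [0.5419, 0.0448, 0.3002]
tcp_rot: [-3.047, -0.762, 0.001]
wrist_force: [-0.4, -1.7, 7.9]
width: 0.221
10.525 [0.54190408 0.0448108  0.30016386] [-0.37691723 -1.692418    7.85399692] 0.22111404781615634
time: 10.9
tool_pos: [0.5428, 0.0428, 0.3001]
tcp_rot: [-3.044, -0.761, 0.002]
wrist_force: [-2.5, 4.8, 9.4]
width: 0.225
10.95 [0.54277414 0.04286121 0.30007398] [-2.61799055  3.98976193  9.20634255] 0.223721731903476
```

View pics/s9.png

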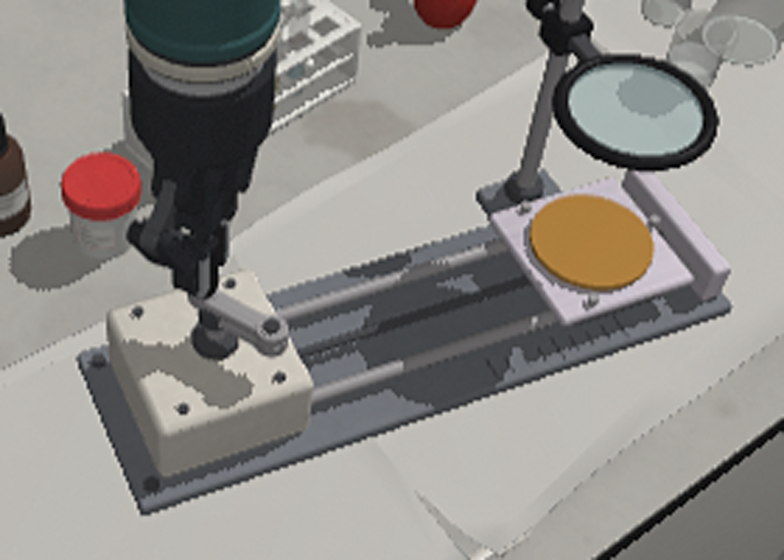

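```bash
python3 -m jog '[[[0.7,0,-0.05,0,0,0,0],[0.5,0,-0.05,0,0,0,0],[0,0,-0.05,0,0,0,0],[0,0,-0.05,0,0,0,0],[0,0,-0.05,0,0,0,0],[0,0,-0.05,0,0,0,0],[0,0,-0.05,-2,0,0,0],[0,0,-0.05,-5,0,0,0],[0,0,-0.05,-9,0,0,0],[0,0,-0.05,-12,0,0,0],[0,0,-0.05,-12,0,0,0]]]'
python3 - <<'E'
from h import *
im=bot.read_camera("scene")[:,:,::-1][100:300,240:520]; cv2.imwrite("pics/s10.png",cv2.resize(im,None,fx=2.8,fy=2.8,interpolation=cv2.INTER_CUBIC))
im=bot.read_camera("wrist")[:,:,::-1]; cv2.imwrite("pics/w10.png",im)
s=bot.read_state();print(s["time"],s["tool_pos"],s["wrist_force"],s["width"])
E
```

```text
time: 12.32
tool_pos: [0.5444, 0.0423, 0.4232]
tcp_rot: [3.046, 0.763, 0.01]
wrist_force: [-0.1, 0.0, -0.5]
width: 1.005
12.425 [0.54329565 0.04226599 0.41930784] [ 1.23048244  0.56303643 -0.47999813] 1.0037463202539791
```

View pics/s10.png

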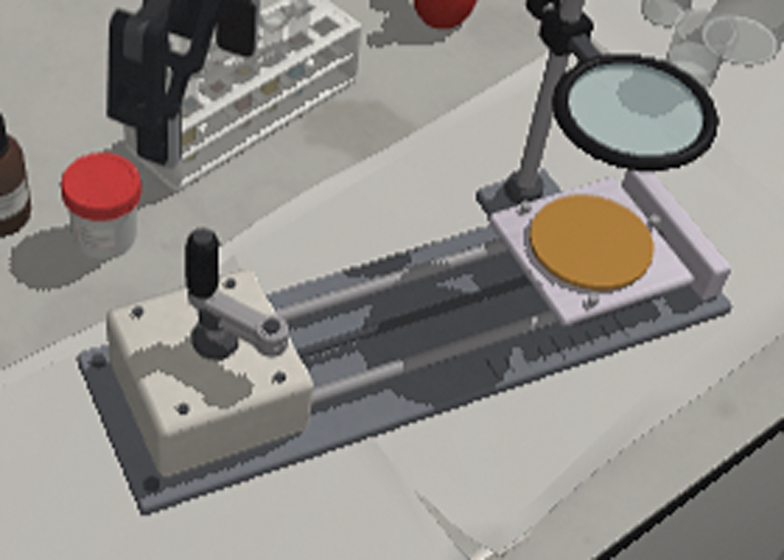

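View pics/w10.png

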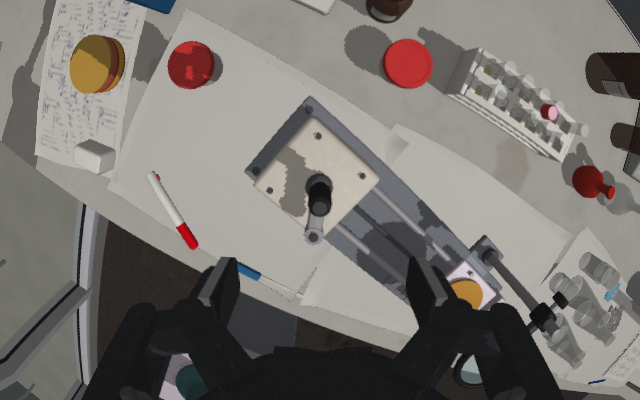

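Run:
```python
from h import *
np.set_printoptions(precision=4,suppress=True)
sc=lambda p,z:plane("scene",(240+p[0]/2.8,100+p[1]/2.8),z)
ax=np.array([.533,.040])
d=sc((591,242),.058);print("dish",d,np.hypot(*(d-ax)),"before",plane("scene",(405.5,201.5),.058))
pin=sc((271,327),.112);g=sc((203,236),.160);print(pin,g)
m=bot.camera_model("wrist")
pin2=plane("wrist",(313,237),.112);g2=plane("wrist",(320,205),.160);print(pin2,g2)
for p,q in((pin,g),(pin2,g2)):
    a=np.arctan2(*(p-ax)[::-1]);b=np.arctan2(*(q-p)[::-1]);print("crank",(a-.35)%(2*np.pi),"h",(b-a-np.pi+np.pi)%(2*np.pi)-np.pi, np.hypot(*(q-p)),np.hypot(*(p-ax)))
```

```text
dish [ 0.459  -0.2212] 0.2715168621253935 before [ 0.4821 -0.1257]
[0.4966 0.0262] [0.5445 0.0417]
[0.4923 0.0262] [0.5413 0.0439]
crank 3.1544848741085936 h -0.04971111978734699 0.05036294039170902 0.03893632917920405
crank 3.1183559077752103 h 0.020056338952470387 0.0521516345675193 0.042971099414128355
```

```bash
python3 - <<'E'
import cv2,numpy as np
a=cv2.imread("pics/s8.png")
for n in("s7","s9","s10"):
    b=cv2.imread(f"pics/{n}.png")
    A,B=[cv2.cvtColor(i[170:340,480:740],cv2.COLOR_BGR2GRAY).astype(np.float32) for i in(a,b)]
    print(n,cv2.phaseCorrelate(A,B),np.abs(A-B).mean())
E
python3 - <<'E'
from workcell import bot
print(bot.finish_job())
E
```

```text
s7 ((0.016233873026379797, -0.010700668509144862), 0.9583005902011699) 7.0788913
s9 ((0.0042290669445606, -0.005858987873594401), 0.9891292847134939) 1.6332805
s10 ((-0.0004839259355549075, -0.005146026742608001), 0.9926332314416705) 3.8942535
the job is handed in; nothing more can be done
None
```

The dish is under the magnifier, the handle is folded back over the crank arm, and the crank is at its end of travel. I handed the job in at about 12.4 s.

**What I did:** I held the grip and swung the handle counter-clockwise out to its stop. I then cranked half a turn counter-clockwise, folded the handle back, released it and lifted clear.

**Last checks:**
- **Crank end stop:** the sideways force rose from about 2 N to 12.5 N when I pushed past the expected end, which shows the stop was reached.
- **Fold stop:** the force turned to about 5 N against the motion at the folded position.
- **After release:** the two camera views put the crank at 3.15 and 3.12 rad, against 3.14 for the end stop. They put the handle at -0.05 and 0.02 rad, where 0 is folded; the spread is measurement noise.
- **Dish:** it measured about 98 mm of travel, against the nominal 100 mm, and the carriage did not shift while I folded the handle.
- **Gripper:** it was open, about 12 cm above its grasping height and touching nothing.

**What disagreed:** the axis position taken from the housing screws was 4 mm off the one from the arm and its nut. I used the arm and nut, and the motion bore that out.

**What I did not measure:** I saw no force rise specific to the handle's swung-out stop. I took it as reached from the grip's position, 78 mm from the axis, and from the crank then turning.

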